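# Dock the clip-top jar in the caddy

## Robot

A 6-joint arm with a two-finger parallel gripper is mounted at the origin on the work surface. World frame = base frame: x ahead of the robot, y to its left, z up, the work surface at z = 0. Lengths are in m, angles in rad, forces in N, time in s.
With the tool pointing down it reaches from about 0.375 to 0.825 m from the base axis. Payload 5.5 kg.
Tool frame: the origin (TCP) lies midway between the tips of the shut fingers; the grasp point (between the pads) lies 19 mm behind it; z points along the fingers, y is the line along which they close (so a half turn about z gives the same grasp; the last joint's range is limited). The gripper opens to 85 mm and grips with 20 to 120 N. Pads are 22 mm wide; open, the fingers measure 114 mm over their backs; the gripper's body (76 mm by 85 mm) begins 54 mm behind the grasp point. The pads swing forward as they close: fully open they stand 13 mm farther back than shut.
Start: joints at [1.129, 0.314, -0.047, 1.21, 0, 1.571], TCP at [0.257, 0.542, 0.231] pointing down, gripper open.
Joint ranges: [-2.67, 2.67], [-0.69, 1.73], [-1.03, 1.25], [-2.08, 2.16], [-1.42, 1.45], [-3.14, 3.14]. Speed limits (rad/s): [2.39, 2.39, 3.01, 3.14, 3.14, 3.14].

## Interface

Orientations are given as [roll, pitch, yaw] about the fixed x, y, z axes, in that order (R = Rz(yaw) Ry(pitch) Rx(roll)).
In Python, from plant import manip, claw, kin, readout, capture, sign_off gives the robot as it stands. The module is installed in compiled form; this text tells all that it offers. Calls block until the motion is done:
- manip.movep(position, orientation): joint-space move of the TCP to a pose.
- manip.move_straight(position, ori=None, feed=0.15, stop_force=None): straight line of the TCP; ori=None keeps the orientation; feed is the mean speed in m/s. With stop_force (N) it stops when the force on the tool has changed by that much, and returns True; else False.
- manip.move_joints(angles): joint-space move.
- claw.open_jaws() and claw.close_gripper(): open the fingers fully, or close them until they stop; the grip force is fixed at half the most.
- manip.wait(seconds).
- kin.solve_ik(position, orientation): joint angles nearest the present ones, or None.
- readout.sense(): the state.
- capture(name): name is "side" or "top" or "wrist"; returns a dict with "pixels" (480x640x3 uint8, blue, green, red), "vfov" (degrees; the focal length in pixels is half the picture's height over the tangent of half this angle, whatever the lens; pixels are square), "cx", "cy" (the principal point, pixels), "cam_to_world" (4x4, takes a point from camera to world coordinates); the wrist camera has in their place "mount" (4x4, takes a point from camera to tool coordinates, whose origin is the TCP and whose axes are the flange's). Camera axes: x right, y up, looking along -z (the intrinsics and any distortion apply to the point x, -y, -z); pixel columns grow to the right and rows downward; lengths in m; the calibration is good to about 2 mm. A picture is of the moment at which its call begins: read the wrist's pose just before it. There is no depth.
A pose or a line that the arm cannot do raises manip.Unreachable and nothing moves.
- sign_off(): hands the job in; it is judged then, once.
The state is a dict: "time": time; "joint_pos": joint angles; "dq": joint speeds; "tau": joint torques, N m; "tool_pos": TCP position; "tcp_rot": TCP orientation; "force": force on the tool from outside, world axes, zero at the start; "moment": the same for the moment, N m; "finger_gap": finger opening in m; "grip_force": force on a finger pad.
Only numpy, scipy, OpenCV 4.12 (cv2) and the standard library are available. Lean on these libraries where they do the work, as an engineer would, in place of code of your own. Each camera call takes 0.05 s, during which the arm holds its last target. There are 200 camera calls.

## Task

Of the three clip-top glass jars, find the one that fits the open bay of the yellow caddy snugly (one is too wide to go in, one so narrow it would rattle) and slide it along the table, standing upright and without lifting it, into the bay until it is fully home against the back. Then turn the knob on the caddy's lid as far as it goes, so that the steel tongue lies straight over the jar and its lip closes the mouth of the bay. Leave the other jars and everything else on the table where they are, and let nothing tip over.

Things in the scene. Friction and masses are not known exactly. Their poses are not given: they have to be found in the camera images.
- caddy: yellow plastic caddy, fixed. Origin: on the table where the centre of the docked jar's underside belongs. The bay opens to the caddy's own -x (jar goes in along +x) and has no floor: flat back face at x = 39 mm; side walls 6 mm thick, 46 mm tall, inner faces at y = -41 and +41 mm. Behind the back face is the box, x = 39 to 148 mm, 156 mm wide, its yellow lid 81 mm high
- mouth (a point): centre of the bay's mouth, on the table at caddy x = -45 mm, y = 0. The side walls run straight from the back face to x = -20 mm, then flare outward to the mouth, there about 105 mm apart inside and 120 mm over the outsides
- latch (a joint): black knob with steel tongue on the caddy's lid, turning about the vertical through knob; 0 = open, 1.4 rad = fully closed (stop). Grows counter-clockwise seen from above, stays where left. At value q the knob's bar and the tongue point along the angle pi + q - 1.4 in the caddy's x-y frame (at 1.4: the caddy's -x, straight over the jar)
- knob (a point): where to grip the knob: on its axis, caddy x = 80 mm, y = 0, 113 mm above the table. The grip bar is 52 mm long (along the tongue), 14 mm thick, from 95 to 125 mm above the table. Below it the tongue, a steel strip 22 mm wide, 86 to 91 mm above the table, reaches out 128 mm from the axis
- lip (a point): lower edge of the tongue's down-turned end, 126 mm from the knob's axis, 56 mm above the table (lip 30 mm wide, 4 mm thick, lowest edge 54 mm above the table). With the jar fully home the lip passes about 5 mm in front of it
- jar_small: the narrowest clip-top glass jar: 66 mm across at its body, which is straight-sided from the table up to 56 mm; glass lid 58 mm across, 80 mm tall overall, same shape and height as the other two jars. Origin at the centre of its underside; z is its upright axis. Too narrow for the bay; leave it
- jar_medium: the middle-sized clip-top glass jar: 78 mm across at its body, which is straight-sided from the table up to 56 mm; glass lid 70 mm across, 80 mm tall overall, same shape and height as the other two jars. Origin at the centre of its underside; z is its upright axis. This is the one that fits the bay, about 0.35 kg
- jar_large: the widest clip-top glass jar: 90 mm across at its body, which is straight-sided from the table up to 56 mm; glass lid 82 mm across, 80 mm tall overall, same shape and height as the other two jars. Origin at the centre of its underside; z is its upright axis. Too wide for the bay; leave it
- gourd: calabash gourd in a steel stand, 76 mm across, 118 mm tall, origin under its centre; leave it
- bombilla: steel drinking straw lying on the table, 190 mm long along its x, 9 mm high; leave it
- plate: orange melamine plate, 170 mm across, 18 mm high; leave it
- cup: white mug, 68 mm across, 75 mm tall; leave it
- thermos: steel flask, 84 mm across, 270 mm tall; leave it
- coaster: cork coaster, 90 mm across, 8 mm thick; leave it
Mind the look-alikes: they are no part of the job. Leave any turquoise look-alike of the jar_medium alone.

How it is judged:
By the outcome, as a careful person would: the job done as asked, in the order asked, and still so for the second after the job is handed in, with the robot touching nothing.
It also fails if it takes over 72 s, if anything falls off the work surface, if the arm or the gripper's body presses on something with over 40 N, if the wrist force passes 120 N, or if a joint passes its speed limit or range.

## Working session

There is one attempt and no reset: what is moved stays moved. The work goes in short steps, each a Python script; the robot and the scene stay as the last script left them, time stands still between calls to the robot, and variables do not carry over. Pictures are saved under pics/ and viewed, at most 10 in all, crops included, and the job is handed in when it is done.

```bash
mkdir -p pics; python3 - <<'E'
from plant import *
import cv2
for n in ("top","side"):
    c=capture(n); cv2.imwrite(f"pics/{n}0.png",c["pixels"]); print(n,{k:v for k,v in c.items() if k!="pixels"})
c=capture("wrist"); print({k:v for k,v in c.items() if k!="pixels"})
s=readout.sense(); print(s)
E
```

```text
top {'vfov': 53.92605296990996, 'cx': 313.96271326045684, 'cy': 239.9217723019093, 'cam_to_world': array([[ 0.03169493,  0.97844722, -0.20405016,  0.2510206 ],
       [-0.99949283,  0.03039703, -0.00949257,  0.05842446],
       [-0.00308546,  0.20424753,  0.97891441,  1.49131345],
       [ 0.        ,  0.        ,  0.        ,  1.        ]])}
side {'vfov': 53.541803649641466, 'cx': 319.66623837333077, 'cy': 240.60624880694738, 'cam_to_world': array([[ 0.99599464,  0.07861298, -0.04259912,  0.47186967],
       [-0.08754378,  0.76047478, -0.64343935, -0.8700659 ],
       [-0.01818713,  0.64459143,  0.76431088,  1.18979904],
       [ 0.        ,  0.        ,  0.        ,  1.        ]])}
{'vfov': 62.29546598544605, 'cx': 320.8709432855338, 'cy': 233.9377656737446, 'mount': array([[-2.54359952e-04,  9.65417854e-01,  2.60707310e-01,
         6.61570448e-02],
       [ 9.99999964e-01,  2.67599149e-04, -1.52855439e-05,
         6.24007515e-04],
       [-8.45219914e-05,  2.60707297e-01, -9.65417888e-01,
        -1.42523775e-01],
       [ 0.00000000e+00,  0.00000000e+00,  0.00000000e+00,
         1.00000000e+00]])}
{'time': 0.15, 'joint_pos': array([ 1.12900574e+00,  3.14085022e-01, -4.78439193e-02,  1.21019138e+00,
       -8.64431870e-06,  1.57077693e+00]), 'dq': array([-0.00020829, -0.00147004,  0.00234004,  0.00045815, -0.00129455,
        0.00150445]), 'tau': array([-2.48214889e-06, -5.40042222e+01,  3.40060830e+01,  1.31452410e-02,
       -6.89424564e-05,  6.18370294e-06]), 'tool_pos': array([0.25635017, 0.54199441, 0.23062217]), 'tcp_rot': array([-3.14026866e+00,  8.61862624e-06,  2.69982147e+00]), 'force': array([ 0.45065433, -0.27968339,  0.07992399]), 'moment': array([ 0.06119225,  0.01155568, -0.03140195]), 'grip_force': 0.0, 'finger_gap': 0.08544647914906754}
```

View pics/top0.png

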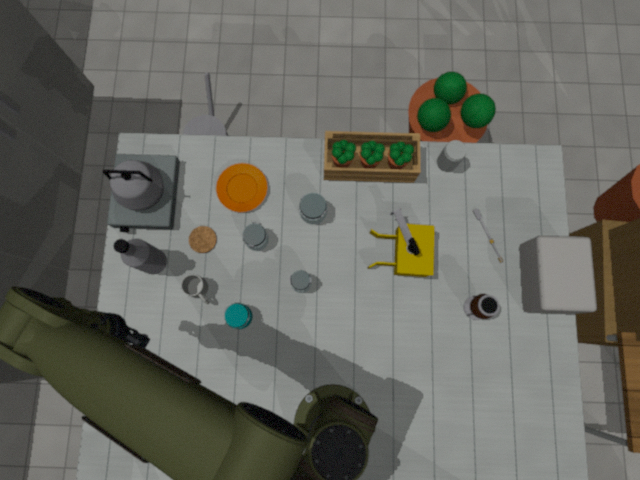

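View pics/side0.png

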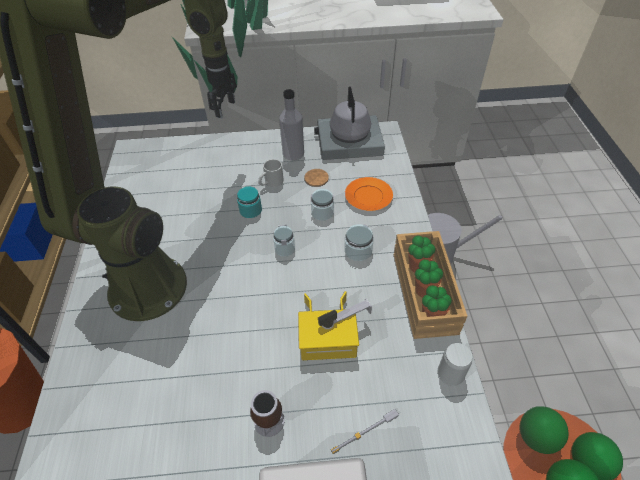

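The top view shows the three clear jars: large at about (313,208), medium at (256,237), small at (301,281). The turquoise look-alike is at (238,316). The caddy is at (415,250), with its bay opening to the image left and the tongue pointing up, so it is open. The side view agrees with this layout. Next I'll turn these pixels into positions.

```bash
cat > h.py <<'E'
import numpy as np, cv2
from plant import *
from scipy.spatial.transform import Rotation as R
def shot(n):
    s=readout.sense(); c=capture(n)
    if n=="wrist":
        T=np.eye(4); T[:3,:3]=R.from_euler("xyz",s["tcp_rot"]).as_matrix(); T[:3,3]=s["tool_pos"]
        c["cam_to_world"]=T@c["mount"]
    return c
def ray(c,uv):
    f=240/np.tan(np.radians(c["vfov"]/2)); M=c["cam_to_world"]
    uv=np.atleast_2d(uv).astype(float)
    d=np.c_[(uv[:,0]-c["cx"])/f,-(uv[:,1]-c["cy"])/f,-np.ones(len(uv))]@M[:3,:3].T
    return M[:3,3],d
def plane(c,uv,z):
    o,d=ray(c,uv); return o+d*((z-o[2])/d[:,2])[:,None]
def proj(c,P):
    f=240/np.tan(np.radians(c["vfov"]/2)); M=c["cam_to_world"]
    q=(np.atleast_2d(P)-M[:3,3])@M[:3,:3]
    return np.c_[c["cx"]+f*q[:,0]/-q[:,2], c["cy"]-f*q[:,1]/-q[:,2]]
def mask(c,lo,hi):
    return cv2.inRange(cv2.cvtColor(c["pixels"],cv2.COLOR_BGR2HSV),lo,hi)
E
python3 - <<'E'
from h import *
np.set_printoptions(precision=4,suppress=True)
c=shot("top")
for n,p,z in [("large",(314,205),.08),("med",(256,233),.08),("small",(300,279),.08),("turq",(238,312),.08),("gourd",(486,306),.1),("plate",(242,188),.018),("coaster",(203,239),.008),("cup",(195,285),.075)]: print(n,plane(c,p,z))
m=mask(c,(22,120,80),(35,255,255)); m=cv2.morphologyEx(m,cv2.MORPH_OPEN,np.ones((9,9)))
k=max(cv2.findContours(m,0,2)[0],key=cv2.contourArea); print(k.reshape(-1,2).min(0),k.reshape(-1,2).max(0))
b=cv2.boxPoints(cv2.minAreaRect(k)); P=plane(c,b,.081); print(b,P, np.linalg.norm(np.diff(P,axis=0),axis=1))
x=c["pixels"][170:320,170:460]; cv2.imwrite("pics/top1.png",cv2.resize(x,(783,405),interpolation=2))
E
```

```text
large [[0.6559 0.0755 0.08  ]]
med [[0.5614 0.2505 0.08  ]]
small [[0.424  0.1102 0.08  ]]
turq [[0.3202 0.2902 0.08  ]]
gourd [[ 0.3594 -0.4371  0.1   ]]
plate [[0.724  0.3132 0.018 ]]
coaster [[0.5522 0.4295 0.008 ]]
cup [[0.3966 0.4256 0.075 ]]
[395 225] [433 276]
[[395. 225.]
 [433. 225.]
 [433. 276.]
 [395. 276.]] [[ 0.5995 -0.1753  0.081 ]
 [ 0.6031 -0.2919  0.081 ]
 [ 0.4455 -0.2888  0.081 ]
 [ 0.4419 -0.1747  0.081 ]] [0.1167 0.1577 0.1141]
```

View pics/top1.png

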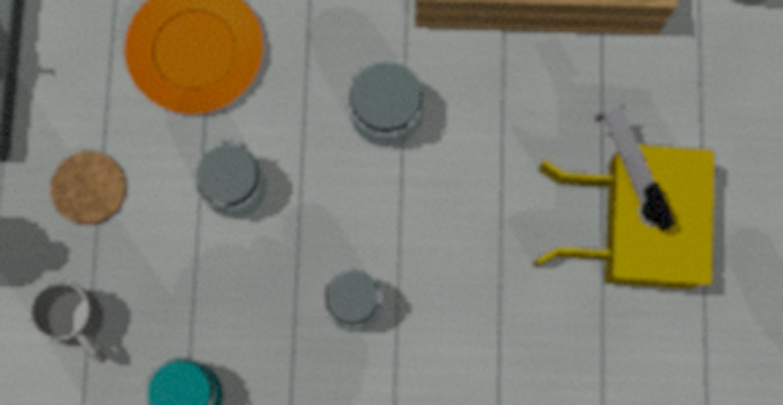

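The crop shows the jar lids at crop pixels (387,95), (230,172) and (353,297). Their positions relative to the caddy make sense. The tongue leans slightly past fully open, so the latch isn't exactly at 0. Next I'll take close wrist looks over the medium jar and over the caddy.

```bash
python3 - <<'E'
from h import *
np.set_printoptions(precision=4,suppress=True)
Y=np.pi/2
import pickle
manip.movep([.53,-.12,.33],[np.pi,0,Y]); manip.wait(.3); a=shot("wrist")
manip.movep([.561,.25,.22],[np.pi,0,Y]); manip.wait(.3); b=shot("wrist")
pickle.dump((a,b),open("ab.pkl","wb")); print(readout.sense()["time"])
cv2.imwrite("pics/w_caddy.png",a["pixels"]); cv2.imwrite("pics/w_jar.png",b["pixels"])
E
```

```text
4.9
```

View pics/w_caddy.png

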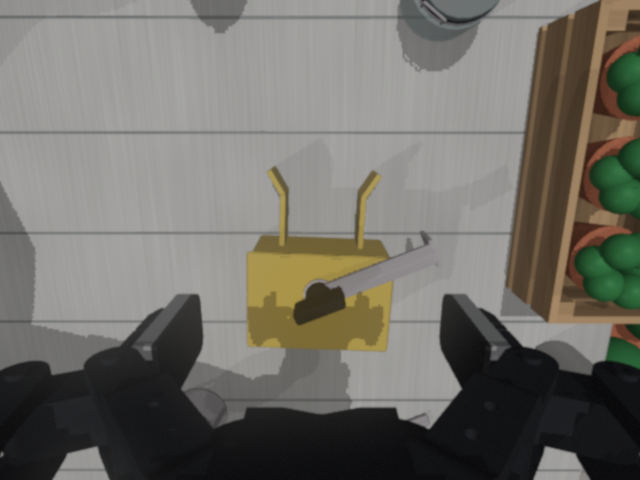

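View pics/w_jar.png

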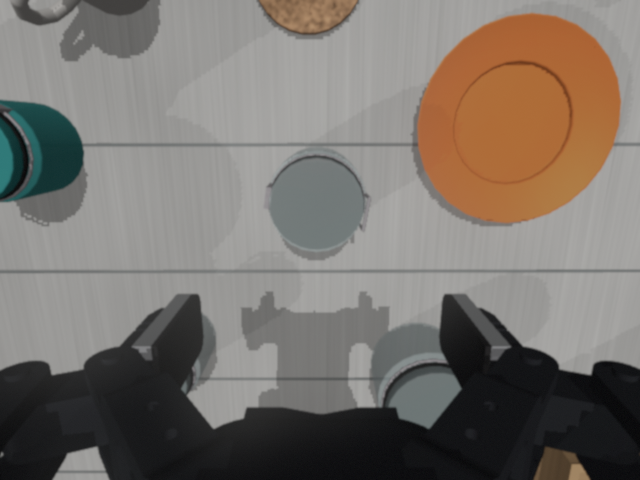

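The caddy wrist view shows the lid corners near (247,250), (391,254), (386,350) and (247,345). The wall tops run along columns of about 284 and 361, and the knob bar goes from (297,312) to (343,295). The jar view shows the medium lid centred near (317,203), with clip hardware on its left and right. I'll grip about 0.9 rad away from the clips.

```bash
python3 - <<'E'
from h import *
import pickle
np.set_printoptions(precision=4,suppress=True)
a,b=pickle.load(open("ab.pkl","rb"))
m=mask(a,(18,90,60),(35,255,255))
L,Rr,B=[],[],[]
for v in range(285,338,2):
    u=np.where(m[v])[0]; L.append((u.min()-.5,v)); Rr.append((u.max()+.5,v))
for u in range(255,382,3):
    v=np.where(m[:,u])[0]; B.append((u,v.max()+.5))
ln=lambda P: cv2.fitLine(plane(a,np.array(P),.081)[:,:2].astype(np.float32),cv2.DIST_HUBER,0,.01,.01).ravel()
for n,p in zip("LRB",(L,Rr,B)): l=ln(p); print(n,l,np.degrees(np.arctan2(l[1],l[0])))
l,r,bk=ln(L),ln(Rr),ln(B)
d=lambda q:q[:2]*np.sign(q[:2]@[0,-1])
ex=d(l)+d(r); ex/=np.linalg.norm(ex); ey=np.array([-ex[1],ex[0]])
print("width",(r[2:]-l[2:])@ey,"yaw",np.arctan2(ex[1],ex[0]),"yawB",np.arctan2(bk[1],bk[0])%np.pi)
c=ey*((r[2:]+l[2:])@ey/2)+ex*(bk[2:]@ex-.148)
yaw=np.arctan2(ex[1],ex[0]); print("caddy",c,yaw)
W=lambda x,y,z:np.r_[c+ex*x+ey*y,z]
# check vs features
P=[W(39,0,81)*0+W(.039,.078,.081),W(.039,-.078,.081),W(.148,.078,.081),W(0,.041,.046),W(0,-.041,.046),W(.08,0,.125),W(-.045,.0525,.046),W(-.045,-.0525,.046)]
print(proj(a,P))
# wall tops at rows around jar position
for v in (205,215,225):
    u=np.where(m[v])[0]; s=np.split(u,np.where(np.diff(u)>3)[0]+1); print(v,[( (plane(a,(x,v),.046)[0,:2]-c)@ey) for g in s for x in (g[0]-.5,g[-1]+.5)])
# knob: dark pixels inside lid
g=cv2.cvtColor(a["pixels"],cv2.COLOR_BGR2HSV); dk=(g[...,2]<70); dk[:,:285]=0;dk[:275]=0;dk[335:]=0;dk[:,355:]=0
k=max(cv2.findContours(dk.astype(np.uint8),0,2)[0],key=cv2.contourArea); bx=cv2.boxPoints(cv2.minAreaRect(k)); print("knob",plane(a,bx,.125)[:,:2],plane(a,bx.mean(0),.125))
# tongue angle from its line
t=plane(a,[(352,290),(436,257),(343,284),(422,243)],.091)[:,:2]; 
for e in (t[1]-t[0],t[3]-t[2]): print("tongue ang caddy",np.arctan2(e@ey,e@ex))
# jar
pj=plane(b,[(269,203),(365,203),(317,155),(317,250),(317,203)],.08); print("jar",pj[:,:2])
pl=plane(a,[(0,0)],0)
E
```

```text
L [ 0.0261  0.9997  0.4504 -0.2451] 88.50193
R [ 0.9968  0.0802  0.7219 -0.2444] 4.601142
B [ 0.9993 -0.0384  0.5269 -0.2902] -2.2000992
width 0.19664199188915968 yaw -2.329115009093494 yawB 3.1031938
caddy [ 0.6372 -0.1908] -2.329115009093494
[[445.9155 334.4046]
 [344.0911 240.2476]
 [374.9163 396.3641]
 [440.4819 276.7683]
 [390.7914 229.0648]
 [374.4912 335.1236]
 [477.0145 256.2375]
 [413.4159 192.7487]]
205 [np.float64(-0.1486486024005702), np.float64(-0.14310643399687814), np.float64(-0.0868995159153318), np.float64(-0.08135862996856559)]
215 [np.float64(-0.141192639181673), np.float64(-0.13561331150686193), np.float64(-0.07982645050242715), np.float64(-0.07345155190078322), np.float64(0.13046480809849112), np.float64(0.13126105078364256), np.float64(0.13444599775171695), np.float64(0.13763090668425187)]
225 [np.float64(-0.13363580557164081), np.float64(-0.12801881697159645), np.float64(-0.07185543370824143), np.float64(-0.06623974557349029)]
knob [[ 0.4966 -0.2066]
 [ 0.5439 -0.1873]
 [ 0.5552 -0.218 ]
 [ 0.507  -0.2382]] [[ 0.5258 -0.2123  0.125 ]]
tongue ang caddy 2.7330892615491638
tongue ang caddy 2.841006358246295
jar [[0.524  0.2627]
 [0.5934 0.2626]
 [0.5588 0.2968]
 [0.5585 0.2271]
 [0.5587 0.2627]]
```

The planter contaminated the right edge, so I'll restrict the columns. I'll also cross-check the jar's y between the two cameras.

```bash
python3 - <<'E'
from h import *
import pickle
np.set_printoptions(precision=4,suppress=True)
a,b=pickle.load(open("ab.pkl","rb"))
m=mask(a,(18,90,60),(35,255,255)); m[:,400:]=0
L,Rr,B=[],[],[]
for v in range(285,338,2):
    u=np.where(m[v])[0]; L.append((u.min()-.5,v)); Rr.append((u.max()+.5,v))
for u in range(255,382,3):
    v=np.where(m[:,u])[0]; B.append((u,v.max()+.5))
ln=lambda P: cv2.fitLine(plane(a,np.array(P),.081)[:,:2].astype(np.float32),cv2.DIST_HUBER,0,.01,.01).ravel()
l,r,bk=ln(L),ln(Rr),ln(B); print(l,r,bk)
ang=np.arctan2(bk[1],bk[0]); ey=np.r_[np.cos(ang),np.sin(ang)]*np.sign(bk[0]); ex=np.r_[ey[1],-ey[0]]
print("width",(r[2:]-l[2:])@ey,"yaws",[np.degrees(np.arctan2(q[1],q[0]))%180 for q in (l,r,bk)])
c=ey*((r[2:]+l[2:])@ey/2)+ex*(bk[2:]@ex-.148); print("caddy",c,np.arctan2(ex[1],ex[0]))
for v in (205,215,225):
    u=np.where(m[v])[0]; s=np.split(u,np.where(np.diff(u)>3)[0]+1); print(v,[np.round([(plane(a,(x,v),.046)[0,:2]-c)@e for e in (ex,ey)],4) for g in s for x in (g[0]-.5,g[-1]+.5)])
W=lambda x,y,z:np.r_[c+ex*x+ey*y,z]
P=[W(.039,.078,.081),W(.039,-.078,.081),W(.148,.078,.081),W(.148,-.078,.081),W(.08,0,.095),W(-.045,.0525,.046),W(-.045,-.0525,.046)]
print(proj(a,P))
t=plane(a,[(352,290),(436,257),(343,284),(422,243)],.091)[:,:2]
for e in (t[1]-t[0],t[3]-t[2]): print("tongue ang caddy",np.arctan2(e@ey,e@ex))
T=shot("top"); S=shot("side")
print("jar wrist->top",proj(T,[.5587,.262,.08]),"side",proj(S,[.5587,.262,.08]))
def blob(c,lo,hi):
    k=max(cv2.findContours(mask(c,lo,hi),0,2)[0],key=cv2.contourArea); return cv2.fitEllipse(k)
for n,cc in (("wrist",b),("top",T),("side",S)):
    e=blob(cc,(5,150,80),(15,255,255)); print(n,"plate",e,plane(cc,e[0],.012))
print(proj(T,P)); 
E
```

```text
[ 0.0261  0.9997  0.4504 -0.2451] [ 0.0399  0.9992  0.6041 -0.245 ] [ 0.9993 -0.0384  0.5269 -0.2902]
width 0.15358292 yaws [np.float32(88.50193), np.float32(87.71535), np.float32(177.7999)]
caddy [ 0.5312 -0.1422] -1.6091954
205 [array([-0.0048, -0.0466]), array([-0.0051, -0.039 ]), array([-0.0081,  0.0384]), array([-0.0084,  0.046 ])]
215 [array([ 0.0063, -0.0465]), array([ 0.006 , -0.0388]), array([0.003, 0.038]), array([0.0027, 0.0468])]
225 [array([ 0.0176, -0.0464]), array([ 0.0173, -0.0386]), array([0.0143, 0.0387]), array([0.014 , 0.0465])]
[[395.7182 257.571 ]
 [245.2232 251.9889]
 [387.0813 350.8368]
 [246.2987 345.9326]
 [319.0526 296.9268]
 [372.8507 171.5256]
 [274.409  167.6721]]
tongue ang caddy 2.0131695554451587
tongue ang caddy 2.1210866521422895
jar wrist->top [[252.1908 233.7308]] side [[321.9423 194.7405]]
wrist plate ((518.7284545898438, 117.45225524902344), (188.3369140625, 216.24371337890625), 38.7184944152832) [[0.7294 0.3232 0.012 ]]
top plate ((444.960205078125, 112.51387023925781), (60.88381576538086, 73.05077362060547), 103.0355453491211) [[ 1.0143 -0.3573  0.012 ]]
side plate ((15.987961769104004, 384.8844299316406), (26.075756072998047, 110.5638656616211), 177.486083984375) [[-0.2946 -0.2879  0.012 ]]
[[397.8915 222.5231]
 [396.1371 272.7734]
 [433.3989 224.9112]
 [432.4376 275.2819]
 [411.4334 247.4213]
 [368.9454 231.2704]
 [367.374  264.2732]]
```

```bash
python3 - <<'E'
from h import *
import pickle
np.set_printoptions(precision=4,suppress=True)
a,b=pickle.load(open("ab.pkl","rb"))
s=readout.sense(); print(s["tool_pos"],s["tcp_rot"],s["time"],s["joint_pos"]); b2=shot("wrist")
print(b["cam_to_world"][:3,3],b2["cam_to_world"][:3,3], a["cam_to_world"][:3,3]); print(cv2.absdiff(b["pixels"],b2["pixels"]).mean())
print(b["cam_to_world"]-b2["cam_to_world"])
T=shot("top");S=shot("side")
for n,cc,roi in (("top",T,(210,155,275,220)),("side",S,(335,170,400,220))):
    x0,y0,x1,y1=roi; m=np.zeros((480,640),np.uint8); m[y0:y1,x0:x1]=mask(cc,(5,150,80),(18,255,255))[y0:y1,x0:x1]
    k=max(cv2.findContours(m,0,2)[0],key=cv2.contourArea); e=cv2.fitEllipse(k); print(n,e,plane(cc,e[0],.014))
x=np.hstack([cv2.resize(T["pixels"][205:265,225:285],(390,390),interpolation=2),cv2.resize(S["pixels"][175:235,292:352],(390,390),interpolation=2)])
cv2.imwrite("pics/cmp.png",x)
E
```

```text
[0.5611 0.2497 0.2201] [ 3.1414 -0.      1.5704] 5.0 [ 0.4187  0.3445 -0.0297  1.1964 -0.0001  1.9899]
[0.5615 0.3159 0.3629] [0.5613 0.3163 0.3626] [ 0.5302 -0.053   0.4724]
1.044504123263889
[[-0.      0.0009 -0.0001  0.0003]
 [-0.0008  0.0001 -0.0002 -0.0005]
 [ 0.0004  0.0002  0.0001  0.0002]
 [ 0.      0.      0.      0.    ]]
top ((258.6850280761719, 182.0926971435547), (12.483663558959961, 32.22045135498047), 157.2836456298828) [[0.7472 0.2603 0.014 ]]
side ((368.4955139160156, 193.57838439941406), (32.3519172668457, 46.688941955566406), 93.61246490478516) [[0.7273 0.3177 0.014 ]]
```

View pics/cmp.png

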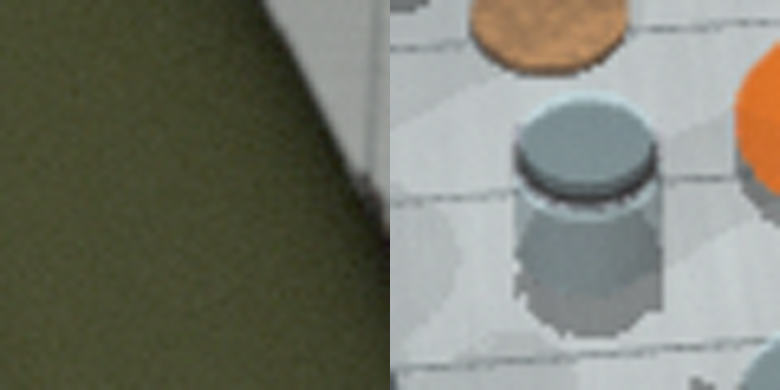

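The side crop puts the lid centre at about full-image (322,197). That suggests the jar's y is a few mm less than the wrist estimate. I'll settle it with two more wrist looks at different yaws.

```bash
python3 - <<'E'
from h import *
np.set_printoptions(precision=4,suppress=True)
ims=[]
def lid(c,guess):
    u,v=proj(c,[*guess,.08])[0]; g=cv2.medianBlur(cv2.cvtColor(c["pixels"],cv2.COLOR_BGR2GRAY),5)
    x0,y0=int(max(u-100,0)),int(max(v-100,0)); roi=g[y0:int(v+100),x0:int(u+100)]
    f=397*.035/(c["cam_to_world"][2,3]-.08)
    k=cv2.HoughCircles(roi,cv2.HOUGH_GRADIENT_ALT if 0 else cv2.HOUGH_GRADIENT,1,60,param1=80,param2=12,minRadius=int(f*.9),maxRadius=int(f*1.08))
    if k is None: print("none",f); return
    k=k[0][0]; print("circ",k[:2]+[x0,y0],k[2],f,plane(c,k[:2]+[x0,y0],.08)[0])
    cv2.circle(c["pixels"],tuple(int(t) for t in k[:2]+[x0,y0]),int(k[2]),(0,0,255),1); ims.append(c["pixels"])
for y in (.67,1.571,2.6):
    manip.movep([.559,.255,.2],[np.pi,0,y]); manip.wait(.4); lid(shot("wrist"),(.559,.258))
print(readout.sense()["time"])
cv2.imwrite("pics/circ.png",np.hstack([cv2.resize(i,(266,200)) for i in ims]))
E
```

```text
circ [314.5 218.5] 49.7 52.91273473631769 [0.5609 0.2627 0.08  ]
circ [319.5 214.5] 49.7 52.93336433420287 [0.558  0.2643 0.08  ]
circ [325.5 219.5] 48.7 52.9267763971969 [0.5563 0.261  0.08  ]
9.2083
```

View pics/circ.png

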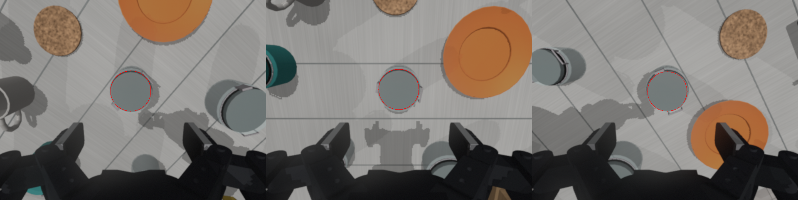

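The detections agree: the medium jar is at about (0.5586, 0.260), with the lid circle on the jar in all three views. I'll descend and grip at yaw 2.6, which keeps the fingers off the clips.

```bash
python3 - <<'E'
from h import *
np.set_printoptions(precision=4,suppress=True)
o=[np.pi,0,2.6]
manip.movep([.5586,.260,.12],o)
print(manip.move_straight([.5586,.260,.048],o,feed=.06,stop_force=8))
s=readout.sense(); print(s["tool_pos"],s["force"])
if s["tool_pos"][2]<.052:
    claw.close_gripper(); s=readout.sense(); print(s["tool_pos"],s["force"],s["moment"],s["finger_gap"],s["grip_force"],s["time"])
c=shot("side"); cv2.imwrite("pics/grip.png",cv2.resize(c["pixels"][110:290,200:440],(720,540),interpolation=2))
E
```

```text
False
[0.559  0.2602 0.0485] [ 0.5312 -0.6148  0.0549]
[0.5586 0.2594 0.0497] [-4.6461 -3.4779 12.4582] [-1.1689  1.2048 -0.0312] 0.06938600432118205 64.91935610887595 11.2833
```

View pics/grip.png

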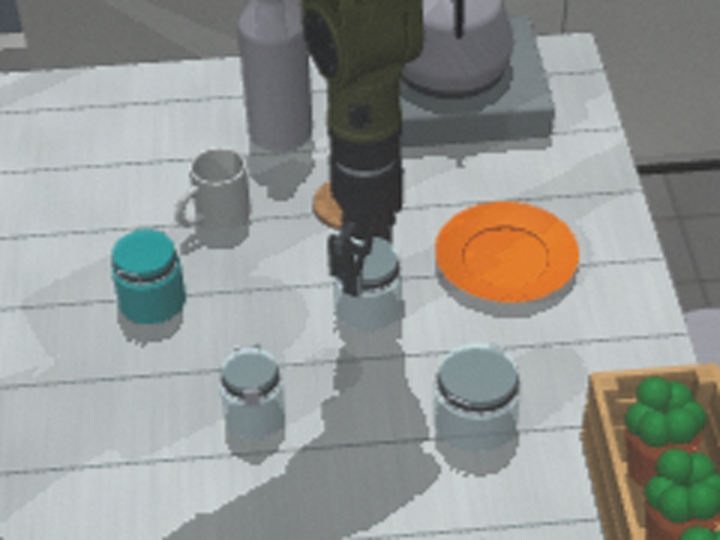

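The gap of 69.4 mm matches the 70 mm lid. The jar stands upright, pressed lightly down, with fingers at about crop (350,262). Next I'll slide it to the mouth, turning to the caddy's heading on the way.

```bash
python3 - <<'E'
from h import *
np.set_printoptions(precision=4,suppress=True)
z=.0487
manip.move_straight([.538,.20,z],[np.pi,0,2.6],feed=.1)
manip.move_straight([.536,.08,z],[np.pi,0,2.1],feed=.1)
manip.move_straight([.5355,-.045,z],[np.pi,0,1.535],feed=.1)
s=readout.sense(); print(s["tool_pos"],s["tcp_rot"],s["force"],s["moment"],s["finger_gap"],s["grip_force"],s["time"])
c=shot("wrist"); cv2.imwrite("pics/mouth.png",c["pixels"])
E
```

```text
[ 0.5369 -0.0439  0.05  ] [ 3.1386 -0.0032  1.5352] [2.0859 6.753  8.9676] [ 1.2933 -0.1966 -0.0907] 0.06927467602617077 66.54060386798847 14.8667
```

View pics/mouth.png

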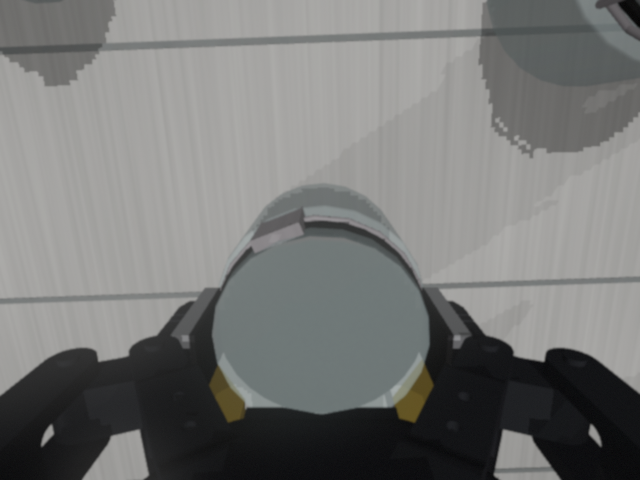

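The jar is centred in the mouth: the flare tips show symmetrically at (227,395) and (414,395), and the lid centre is at column 321. I'll slide it in until contact with the back.

```bash
python3 - <<'E'
from h import *
np.set_printoptions(precision=4,suppress=True)
o=[np.pi,0,1.535]; ex=np.array([np.cos(1.535+np.pi),np.sin(1.535+np.pi)]); c=np.array([.5312,-.144])
for d,f in ((-.03,15),(.02,15)):
    p=c+ex*d; r=manip.move_straight([*p,.0487],o,feed=.04,stop_force=f)
    s=readout.sense(); q=s["tool_pos"]; print(r,q,"caddy x",(q[:2]-c)@ex,s["force"],s["moment"],s["finger_gap"],s["time"])
c=shot("side"); cv2.imwrite("pics/in.png",cv2.resize(c["pixels"][270:390,250:410],(720,540),interpolation=2))
E
```

```text
True [ 0.5353 -0.0595  0.05  ] caddy x -0.08454338811533192 [ 0.8311 -0.7857  0.4459] [-0.2586  0.0522  0.0625] 0.06926809292484681 15.6333
True [ 0.5335 -0.1277  0.05  ] caddy x -0.01638656542762048 [ 0.0224 -0.7174  2.4344] [-0.1065  0.1322  0.0471] 0.06935284872210425 17.2833
```

View pics/in.png

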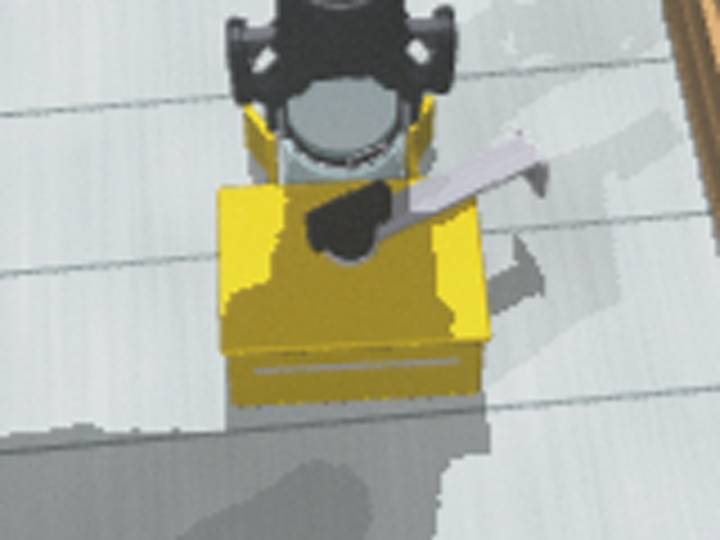

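The side view shows the jar in the bay, but not yet at the back. The stop was friction breakaway or wall contact, so I'll go on with a somewhat higher threshold.

```bash
python3 - <<'E'
from h import *
np.set_printoptions(precision=4,suppress=True)
o=[np.pi,0,1.535]; ex=np.array([np.cos(1.535+np.pi),np.sin(1.535+np.pi)]); c=np.array([.5312,-.144])
for d in (.02,.02):
    p=c+ex*d; r=manip.move_straight([*p,.0487],o,feed=.03,stop_force=28)
    s=readout.sense(); q=s["tool_pos"]; print(r,q,"caddy x",(q[:2]-c)@ex,"lat",(q[:2]-c)@[-ex[1],ex[0]],s["force"],s["moment"],s["tcp_rot"],s["finger_gap"],s["time"])
E
```

```text
True [ 0.5323 -0.1454  0.0503] caddy x 0.001315522490505664 lat 0.0011514653617824852 [1.5821 3.9548 2.1999] [ 0.6314 -0.0423 -0.0213] [ 3.1386 -0.0149  1.5376] 0.06982939573004471 18.1667
True [ 0.5322 -0.1453  0.0503] caddy x 0.0012941739922938608 lat 0.001058194745532802 [0.2958 3.6361 3.8493] [ 0.5913 -0.0776 -0.0599] [ 3.138  -0.025   1.5395] 0.06936053830517605 18.525
```

It stopped twice at the same place, caddy x ≈ 1 mm, so the jar is against the back. I'll release, rise straight up, and check both the jar and the knob from above.

```bash
python3 - <<'E'
from h import *
import pickle
np.set_printoptions(precision=4,suppress=True)
claw.open_jaws(); s=readout.sense(); print(s["tool_pos"],s["force"],s["finger_gap"])
q=s["tool_pos"]; manip.move_straight([q[0],q[1],.2],[np.pi,0,1.535],feed=.12)
manip.movep([.527,-.20,.27],[np.pi,0,1.535]); manip.wait(.3); c=shot("wrist"); pickle.dump(c,open("k.pkl","wb"))
cv2.imwrite("pics/knob.png",c["pixels"]); print(readout.sense()["time"])
C=np.array([.5312,-.146]); ex=np.array([np.cos(1.535+np.pi),np.sin(1.535+np.pi)]); ey=np.array([-ex[1],ex[0]])
W=lambda x,y,z:np.r_[C+ex*x+ey*y,z]
print(proj(c,[W(.039,.078,.081),W(.039,-.078,.081),W(.08,0,.125),W(.039,0,.046),W(0,0,.08),W(-.039,0,.056),W(.148,.078,.081),W(.148,-.078,.081)]))
E
```

```text
[ 0.5318 -0.1459  0.05  ] [-0.2437 -0.4162  0.2644] 0.08552025326689061
21.0333
[[417.9345 191.5537]
 [231.6764 191.364 ]
 [324.9929 254.3456]
 [324.4916 185.5064]
 [324.9018 143.6971]
 [324.8442  95.3737]
 [410.2272 310.7233]
 [238.6047 310.4362]]
```

View pics/knob.png

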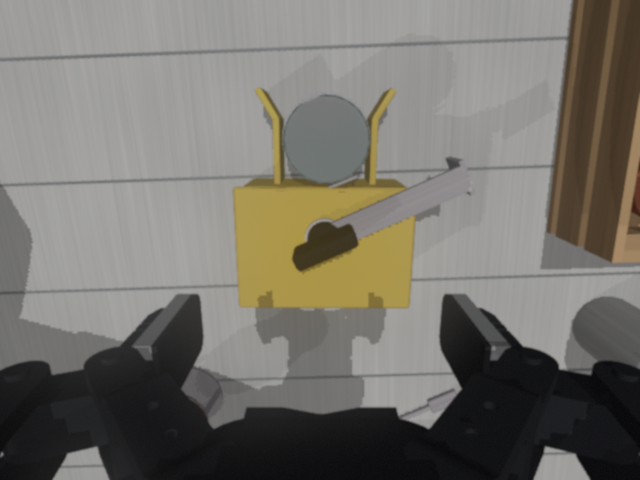

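The jar sits centred in the bay, with its lid at (327,140) and the lid's rear edge about 4 px from the box edge, as it should be. The knob bar runs from about (297,262) to (355,237), and the tongue points right and up to (465,178). Now I'll measure these.

```bash
python3 - <<'E'
from h import *
import pickle
np.set_printoptions(precision=4,suppress=True)
c=pickle.load(open("k.pkl","rb")); ex=np.array([np.cos(1.535+np.pi),np.sin(1.535+np.pi)]); ey=np.array([-ex[1],ex[0]])
P=lambda u,z:plane(c,u,z)[0,:2]
j=P((327,140),.08); e=P((324,187.5),.081); r=P((324,306.5),.081); print("jar",j,"edge-jar",(e-j)@ex,"depth",(r-e)@ex, "lateral jar-walls",(j-(P((278,160),.046)+P((374,160),.046))/2)@ey)
print("lid centre lat",((P((236,250),.081)+P((413,250),.081))/2))
for a,b in (((360,244),(468,193)),((350,218),(450,173))):
    d=P(b,.091)-P(a,.091); print("tongue",np.arctan2(d@ey,d@ex),"world",np.arctan2(d[1],d[0]))
hsv=cv2.cvtColor(c["pixels"],cv2.COLOR_BGR2HSV); m=((hsv[...,2]<75)).astype(np.uint8); m[:215]=0;m[280:]=0;m[:,:285]=0;m[:,365:]=0
k=max(cv2.findContours(m,0,2)[0],key=cv2.contourArea); rc=cv2.minAreaRect(k); print(rc)
# bar long axis: lower-right silhouette edge = top-face edge at z .125
h=cv2.convexHull(k).reshape(-1,2); print(h.tolist())
kn=j+ex*.08; print("knob from jar",kn,"from rear edge",r-ex*.068)
E
```

```text
jar [ 0.533  -0.1431] edge-jar 0.03860431962255191 depth 0.1082894917410202 lateral jar-walls 0.00040890270401491814
lid centre lat [ 0.5279 -0.2363]
tongue 2.034743995478892 world 0.4281513418890989
tongue 2.007349731593316 world 0.4007570780035231
((321.6207275390625, 241.44830322265625), (35.71535110473633, 66.1784439086914), 66.80140686035156)
[[329, 223], [349, 225], [351, 227], [354, 233], [356, 239], [356, 244], [353, 247], [347, 250], [305, 268], [302, 269], [299, 269], [297, 267], [294, 261], [294, 254], [295, 250], [296, 248], [311, 229], [315, 225], [317, 224], [320, 223]]
knob from jar [ 0.5301 -0.2231] from rear edge [ 0.5281 -0.2219]
```

The measurements agree: 38.6 mm between jar centre and box edge (39 expected), and a tongue world angle of about 0.41. The knob is near (0.529, -0.225). I'll grip the bar and turn it.

```bash
python3 - <<'E'
from h import *
np.set_printoptions(precision=4,suppress=True)
k=[.5288,-.2246]; y0=.405
manip.movep([*k,.17],[np.pi,0,y0])
r=manip.move_straight([*k,.096],[np.pi,0,y0],feed=.06,stop_force=8); s=readout.sense(); print(r,s["tool_pos"],s["time"])
if not r:
    claw.close_gripper(); s=readout.sense(); print(s["tool_pos"],s["tcp_rot"],s["force"],s["moment"],s["finger_gap"],s["grip_force"])
E
```

```text
False [ 0.5291 -0.2248  0.0965] 23.4333
[ 0.5289 -0.2247  0.0962] [ 3.1413 -0.0001  0.4051] [-0.629  -0.5798  1.8891] [-0.0447  0.1341  0.0802] 0.013184935842216375 58.92864167690277
```

```bash
python3 - <<'E'
from h import *
np.set_printoptions(precision=4,suppress=True)
k=[.5288,-.2246,.096]
for y in list(np.arange(.6,1.45,.2))+[1.5,1.535,1.555,1.575,1.595]:
    manip.movep(k,[np.pi,0,y]); s=readout.sense(); print(round(y,3),s["tcp_rot"][2],s["moment"],s["force"],s["finger_gap"],s["time"])
    if abs(s["moment"][2])>1.2: break
E
```

```text
0.6 0.5964862003748626 [0.0747 0.2284 0.0369] [-1.423   0.4567  3.8733] 0.01267511284128358 24.3917
0.8 0.7944604863167342 [0.2163 0.3823 0.0316] [-1.9555  0.6606  5.1198] 0.012880090424665674 24.7
1.0 0.9956307193946887 [0.2573 0.4833 0.0535] [-2.4573  1.3974  5.2743] 0.013147089375471929 25.0083
1.2 1.1956692730215717 [ 0.2771  0.4693 -0.0067] [-2.6579  0.8302  4.8592] 0.013366059730033466 25.3167
1.4 1.3956266505510087 [0.3312 0.611  0.0762] [-2.705   1.2244  5.833 ] 0.013331337590480587 25.625
1.5 1.4956098992005573 [0.274  0.6005 0.0715] [-3.5935  2.3888  5.8615] 0.013243980270365694 25.875
1.535 1.5304293903496293 [0.3002 0.6443 0.0066] [-3.3538  1.9995  5.5725] 0.013044122068808322 26.125
1.555 1.5485425193270723 [ 0.3242  0.5979 -0.695 ] [-2.3136  1.7905  6.3724] 0.01283986553827537 26.375
1.575 1.5671871362445522 [ 0.451   0.5984 -1.3394] [-2.811   2.1871  6.2726] 0.012768944196458234 26.625
```

The stop is reached: the moment rises from about yaw 1.54. I'll release, retreat upward and check.

```bash
python3 - <<'E'
from h import *
np.set_printoptions(precision=4,suppress=True)
claw.open_jaws(); s=readout.sense(); q=s["tool_pos"]; manip.move_straight([q[0],q[1],.2],[np.pi,0,1.56],feed=.1)
manip.movep([.527,-.20,.27],[np.pi,0,1.535]); manip.wait(.5); c=shot("wrist"); S=shot("side")
x=np.hstack([cv2.resize(c["pixels"][60:340,180:500],(457,400)),cv2.resize(S["pixels"][160:410,200:410],(336,400))])
cv2.imwrite("pics/end.png",x); print(readout.sense()["time"])
E
```

```text
29.5083
```

View pics/end.png

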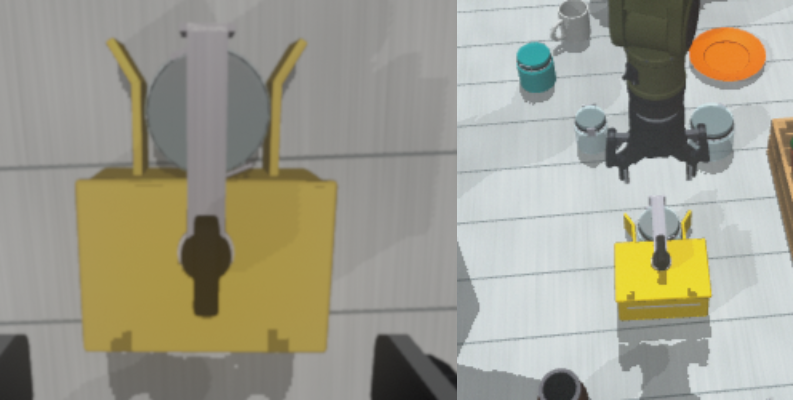

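The tongue lies straight over the jar, from the knob at crop (205,255) to the lip at (208,32). The jar is home and upright, and the objects in view look where they were. I'm handing in.

```bash
python3 -c "
from plant import *
print(sign_off())"
```

```text
the job is handed in; nothing more can be done
None
```

I slid the medium jar upright into the bay until it stopped against the back, then turned the latch to its stop so the tongue lies over the jar, and handed the job in at about 30 s of the 72 s allowed.

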